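Shut the scrap box and show the tweezers at their set gap

TASK

First push the scrap box's sprung flap down until it stays shut on its catch; its pale top is the background for reading the tweezers. Then pick up the sprung tweezers by their ribbed sleeves, squeeze them until the pointer on the moving arm stands at the long mark on the index tongue (a tip gap of 12 mm), and finish while still holding them level and steady at that gap, tips over the middle of the shut flap and well clear above it. Leave the other things on the bench where they are.

Things in the scene. Friction and masses are not known exactly. Their poses are not given: they have to be found in the camera images.
- flap_hinge (a point): Middle of the flap's hinge axis, 111.5 mm above the bench. Axes of the fixed scrap box: x from its front to its hinge side, y along the hinge, z up. The box is open-topped grey sheet steel, 160 mm (x) by 200 mm (y), 108 mm high; its middle lies 80 mm from here along -x. It does not move.
- flap (a joint): Opening angle of the flap, rad: 0 shut flat on the box, about 1 as it stands open, 1.35 at most. A hinge spring pushes it open: 3 to 4 N at the free edge closes it, and 10 to 15 N in the last 0.1 rad to pass the catch in the box's front wall. Past the catch it stays at 0 to 0.02; otherwise it springs up again.
- flap_mid (a point): Centre of the flap's pale outer face, 82.5 mm from the hinge; moves with the flap, 114 mm above the bench when shut. The flap is a flat pale sheet 204 mm wide, 5 mm thick, its mid-plane through the hinge axis. Shut, it runs from the hinge along the box's -x; open, its outer face looks to +x and up.
- flap_edge (a point): Middle of the flap's free edge on the outer face, 165 mm from the hinge; moves with the flap.
- tweezers_grip (a point): Midway between the ribbed black sleeves of the open tweezers, half-way up, 12 mm above their underside. They lie on edge, so the arms close sideways. x from tail to tips along the middle, y across to the fixed arm, z up. Sleeves 34 mm long (x), 24 mm high; over their outer faces 39 mm open, 28 mm at the set gap (faces then parallel), 21 mm with the tips shut.
- tweezers_tips (a point): Midway between the tips of the open dark steel tweezers, 65 mm ahead of tweezers_grip, same axes, both points fixed to the fixed arm (+y). Arms 14 mm high, 4 mm thick; the tail block, 22 x 22 x 24 mm, is centred 100 mm behind tweezers_grip. Mass about 0.13 kg, balance point about 15 mm behind tweezers_grip.
- tweezers_mark (a point): Long mark on the index tongue, the flat strip fixed to the fixed arm that crosses on top, 22 mm above the underside, 33 to 43 mm ahead of tweezers_grip. A short mark stands 2.5 mm either side of it. The moving arm's upright pointer just ahead of the tongue stands at the long mark when the tip gap is 12 mm.
- tweezer_arm (a joint): Squeeze angle of the moving arm (-y) about the tail, rad: 0 open (tip gap 30 mm), 0.109 at the long mark (tip gap 12 mm), 0.18 tips shut. One mm less over the sleeves turns it by about 0.01 rad. It takes 4 N at the sleeves to begin and 8 N at the set gap, and springs back to 0 when let go.
- cracked_pad: Bystander: cracked olive friction pad on its steel plate, 105 x 45 x 16 mm, origin at the centre of its underside.
- backing_plate: Bystander: bent steel backing plate, about 108 x 45 mm, one half bent up to 15 mm, origin at the bend on its underside.
- wear_gauge: Bystander: flat T-shaped brass wear gauge, 98 x 34 x 5 mm, origin at its underside.
- pin_long: Bystander: headed bronze pin, 59 mm long, 8 mm thick (head 12 mm), lying; origin at its middle, underside.
- pin_short: Bystander: headed bronze pin, 44 mm long, 8 mm thick (head 12 mm), lying; origin at its middle, underside.
- oil_bottle: Bystander: closed grey bottle, 48 mm across, 110 mm high, standing; origin at the centre of its underside.
Things that resemble listed ones, but are neither listed nor needed, are in the scene too. What is shaped like the part that bears tweezers_grip but orange is not meant.

How it is judged:
By the outcome, as a careful person would: the job done as asked, in the order asked, and still so for the second after the job is handed in, while the arm keeps its last pose, push and grip.
It also fails if it takes over 58 s, if anything falls off the work surface, if the arm or the gripper's body presses on something with over 40 N, if the wrist force passes 120 N, or if a joint passes its speed limit or range.

ROBOT

A 6-joint arm with a two-finger parallel gripper is mounted at the origin on the work surface. World frame = base frame: x ahead of the robot, y to its left, z up, the work surface at z = 0. Lengths are in m, angles in rad, forces in N, time in s.
With the tool pointing down it reaches from about 0.35 to 0.775 m from the base axis. Payload 5.5 kg.
Tool frame: the origin (TCP) lies on the mounting face of the last link; the fingertips stand 173 mm ahead of it and the grasp point (between the pads) lies 155 mm ahead of it; z points along the fingers, y is the direction in which the jaws open and shut (so a half turn about z gives the same grasp; the last joint's range is limited). The gripper opens to 85 mm and grips with 20 to 120 N. Pads are 22 mm wide; open, the fingers measure 114 mm over their backs; the gripper's body (76 mm by 85 mm) begins 54 mm behind the grasp point. The pads swing forward as they close: fully open they stand 13 mm farther back than shut.
Start: joints at [1.148, 0.313, 0.046, 1.304, 0, 1.431], TCP at [0.16, 0.552, 0.405] pointing down, gripper open.
Joint ranges: [-2.76, 2.76], [-0.86, 1.69], [-1.03, 1.26], [-2.2, 2.34], [-1.47, 1.5], [-3.14, 3.14]. Speed limits (rad/s): [2.57, 2.57, 3.14, 3.14, 3.14, 3.14].

INTERFACE

Orientations are given as a unit quaternion [w, x, y, z].
In Python, from workcell import * gives the robot as it stands. The module is installed in compiled form; this text tells all that it offers.
- The arm moves only by the shell command python3 -m crank 'ROWS' [FORCE]. ROWS is JSON, a list of rows, each a list of 7 numbers: the shift along the tool's x, y, z in mm, then the turn, a rotation vector about the tool's x, y, z in degrees, then the opening, from 0 (shut) to 1 (fully open). A call has exactly 8 rows; each row shifts and turns the commanded pose from where the row before left it, along the tool's axes as they then stand; what a row does not reach is not made up. A row lasts 1/8 s, in which the tool goes at most 62.5 mm and 10.7 degrees, less where a joint would pass 70% of its speed; a pose out of reach is approached as far as the arm can. A call with a gripper value outside its range is refused whole. The fingers move at their own pace and stop on an object; FORCE is the grip in N (left out, the last holds). Time passes only in rows, so rows that do not move let the fingers close, or fill a call up. It gives the time, the measured TCP pose, the force and the opening at its end, in the units of the state.
- get_state(): the state, without advancing time (a new reading comes with each control period).
- read_camera(name): name is "scene" or "top" or "wrist"; returns the picture (384x512x3 uint8, blue, green, red); there is no depth.
- calibration(name): a dict with "fx", "fy", "cx", "cy" (pixels), "extrinsics" (4x4, takes a point from world to camera coordinates). Camera axes: x right, y down, z forward; pixel columns grow to the right and rows downward; lengths in m; the calibration is good to about 2 mm. A picture is of the moment at which its call begins: read the wrist's pose just before it. calibration takes no time and is no camera call; for the wrist camera it gives the pose at the moment of the call.
- hand_in(): hands the job in, once; it reports no verdict.
The state is a dict: "clock": time; "joint_pos": joint angles; "qvel": joint speeds; "tau": joint torques, N m; "tcp_pos": TCP position; "orientation": TCP orientation; "wrist_force": force on the tool from outside, world axes, zero at the start; "ft_torque": the same for the moment, N m; "finger_gap": finger opening in m.
Only numpy, scipy, OpenCV 4.12 (cv2) and the standard library are available. Lean on these libraries where they do the work, as an engineer would, in place of code of your own. Each camera call takes 0.05 s, during which the arm holds its last target.

## Working session

There is one attempt and no reset: what is moved stays moved. The work goes in short steps, Python scripts to look and compute and a shell command to move; the robot and the scene stay as the last step left them, time stands still between calls to the robot, and variables do not carry over. Pictures are saved under pics/ and viewed, and the job is handed in when it is done.

```bash
mkdir -p pics; cat > h.py <<'E'
from workcell import *
import numpy as np, cv2
from scipy.spatial.transform import Rotation as R
def snap(n,f):
    c=calibration(n); im=read_camera(n); cv2.imwrite('pics/'+f+'.png',im); 
    np.save('pics/'+f+'.npy',np.r_[c['fx'],c['fy'],c['cx'],c['cy'],np.array(c['extrinsics']).ravel()]); return im
def cal(f):
    a=np.load('pics/'+f+'.npy'); return a[:4],a[4:].reshape(4,4)
def ray(f,u,v,z):
    k,E=cal(f); d=np.array([(u-k[2])/k[0],(v-k[3])/k[1],1]); Rm=E[:3,:3];t=E[:3,3]
    o=-Rm.T@t; w=Rm.T@d; return o+w*(z-o[2])/w[2]
def proj(f,p):
    k,E=cal(f); q=E[:3,:3]@np.array(p)+E[:3,3]; return np.array([k[0]*q[0]/q[2]+k[2],k[1]*q[1]/q[2]+k[3]])
def st():
    s=get_state(); print(round(s['clock'],2),np.round(s['tcp_pos'],4),np.round(s['orientation'],4),'F',np.round(s['wrist_force'],1),'gap',round(s['finger_gap'],4)); return s
E
python3 - <<'E'
from h import *
s=st();print(R.from_quat(np.roll(s['orientation'],-1)).as_matrix().round(3))
a=snap('scene','s0');b=snap('top','t0');w=snap('wrist','w0')
for n in ['s0','t0','w0']:
    k,E=cal(n);print(n,k.round(1),(-E[:3,:3].T@E[:3,3]).round(3),E[:3,:3].round(3).tolist())
E
```

```text
0.0 [0.1604 0.552  0.4038] [-3.000e-04  1.409e-01  9.900e-01 -9.000e-04] F [-0.7  0.5 -0.7] gap 0.0854
[[-0.96   0.279 -0.001]
 [ 0.279  0.96  -0.002]
 [ 0.    -0.002 -1.   ]]
s0 [350.9 350.9 254.5 190.7] [1.166 0.153 0.718] [[-0.381, 0.925, 0.012], [0.601, 0.258, -0.756], [-0.703, -0.281, -0.654]]
t0 [375.9 375.9 249.8 192.7] [ 0.431 -0.091  1.322] [[-0.026, -0.999, 0.023], [-0.996, 0.024, -0.091], [0.091, -0.025, -0.996]]
w0 [281.8 281.8 251.9 193.4] [0.092 0.571 0.374] [[0.28, 0.96, -0.003], [0.922, -0.268, 0.281], [0.269, -0.081, -0.96]]
```

```bash
python3 -c "print(1)"
```

```text
1
```

View pics/s0.png

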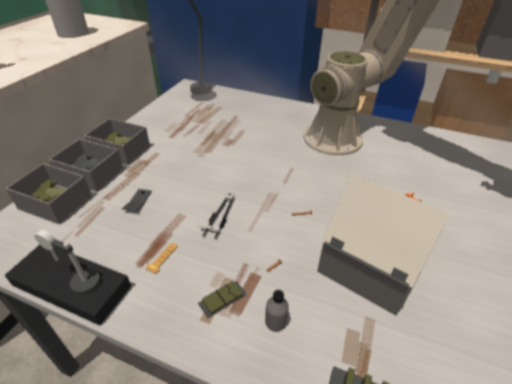

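View pics/t0.png

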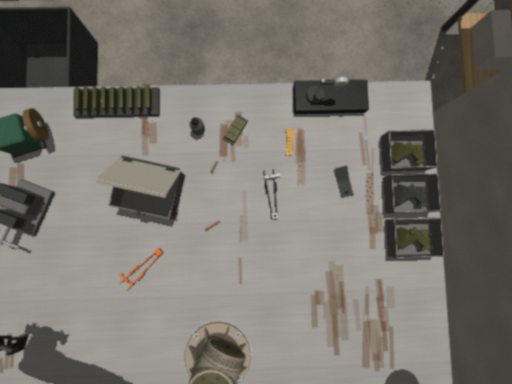

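View pics/w0.png

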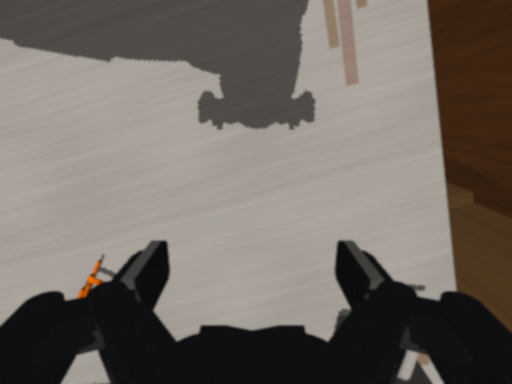

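The top view shows two tweezers-like things: a dark pair at about (272,193) and an orange pair at about (140,268). The orange pair is excluded by the description, so the dark steel pair with black sleeves is the one meant. The box with its open flap is at about (145,190). I'll confirm this in enlarged crops.

```bash
python3 - <<'E'
import cv2,numpy as np
a=cv2.imread('pics/t0.png');s=cv2.imread('pics/s0.png')
c=cv2.resize(a[160:230,240:310],None,fx=8,fy=8,interpolation=cv2.INTER_CUBIC);cv2.imwrite('pics/c1.png',c)
c=cv2.resize(a[145:235,90:200],None,fx=6,fy=6,interpolation=cv2.INTER_CUBIC);cv2.imwrite('pics/c2.png',c)
c=cv2.resize(s[170:310,310:460],None,fx=4,fy=4,interpolation=cv2.INTER_CUBIC);cv2.imwrite('pics/c3.png',c)
c=cv2.resize(s[185:245,190:250],None,fx=8,fy=8,interpolation=cv2.INTER_CUBIC);cv2.imwrite('pics/c4.png',c)
E
```

```text
(no output)
```

View pics/c1.png

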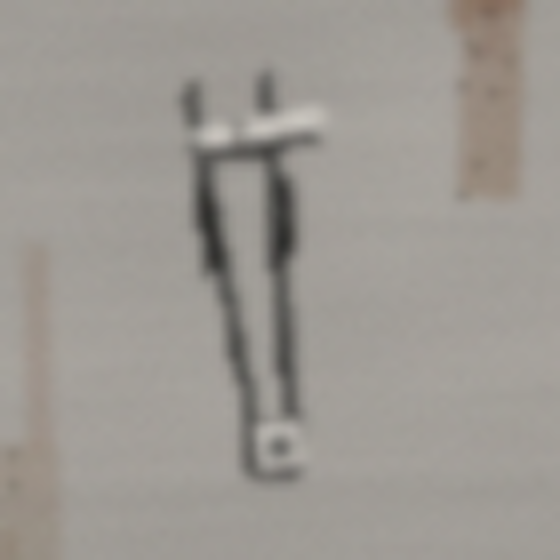

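View pics/c2.png

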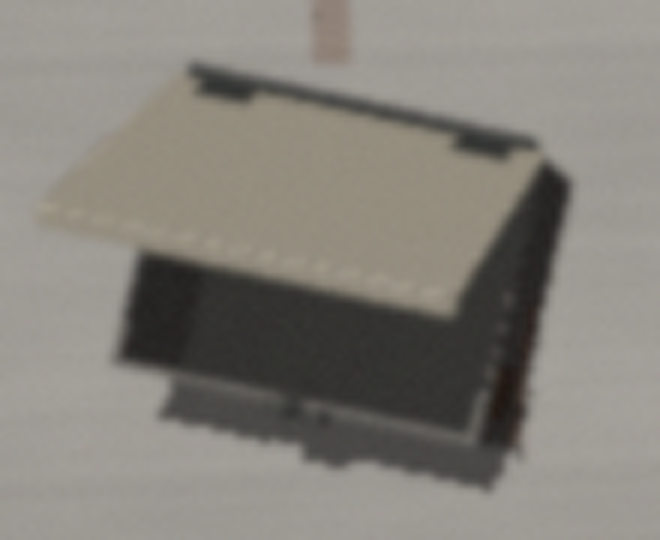

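View pics/c3.png

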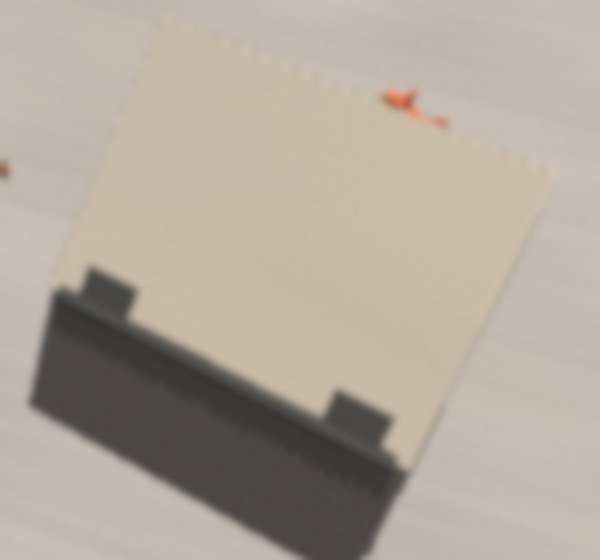

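View pics/c4.png

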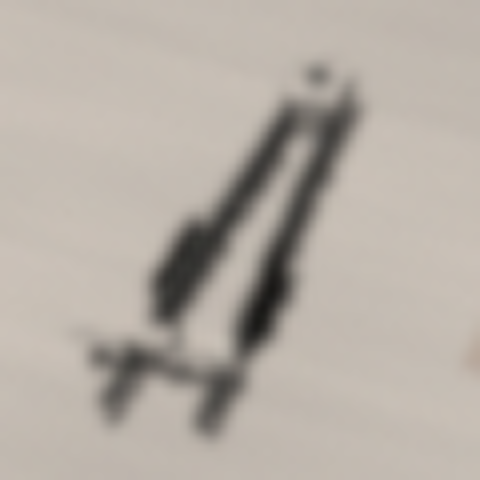

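The crops confirm it: dark steel tweezers, tail block at crop c1 (280,447), tips up, and black sleeves at (210,220) and (283,220). In c2 and c3 the flap's hinge is on the far side and its free edge leans towards the robot. Next I'll fit the poses.

```bash
cat > fit.py <<'E'
from h import *
from scipy.optimize import least_squares
t=lambda u,v:(u/6+90,v/6+145)
s=lambda u,v:(u/4+310,v/4+170)
obs=[('t0',(-.160,.1,-.0035),t(120,362)),('t0',(-.160,-.1,-.0035),t(475,437)),
('s0',(0,-.1,-.1115),s(312+55,575)),]
fl=[('t0',.165,.102,t(38,210)),('t0',.165,-.102,t(460,297)),('s0',.165,.102,s(165,18)),('s0',.165,-.102,s(553,178)),
('t0',0,.1,t(190,68)),('t0',0,-.1,t(540,143)),('s0',0,.1,s(57,290)),('s0',0,-.1,s(405,470))]
fl=[f for f in fl]
def W(q,p):
    c,s_=np.cos(q[2]),np.sin(q[2]); return np.array([q[0]+c*p[0]-s_*p[1],q[1]+s_*p[0]+c*p[1],.1115+p[2]])
def fp(th,d,y): return (-d*np.cos(th)+.0025*np.sin(th),y,d*np.sin(th)+.0025*np.cos(th))
def res(q):
    r=[]
    for n,p,o in obs[:2]: r+=list(proj(n,W(q,p))-o)
    for n,d,y,o in fl: r+=list(proj(n,W(q,fp(q[3],d,y)))-o)
    return np.array(r)
if __name__=='__main__':
    f=least_squares(res,[.5,.2,-.2,1],loss='soft_l1');print(f.x.round(4));print(f.fun.reshape(-1,2).round(1).tolist())
    q=f.x
    for th in [q[3],0]: print('mid',W(q,fp(th,.0825,0)).round(3),'edge',W(q,fp(th,.165,0)).round(3))
    T=lambda u,v:(u/8+240,v/8+160)
    tip1,tip2=ray('t0',*T(192,80),.019),ray('t0',*T(265,72),.019)
    tail=ray('t0',*T(280,447),.024)
    m=(tip1+tip2)/2; d=m-tail; print(tip1,tip2,np.hypot(*(tip1-tip2)[:2]),tail,np.hypot(*d[:2]),np.degrees(np.arctan2(d[1],d[0])))
    u=d[:2]/np.hypot(*d[:2]);print('grip',tail[:2]+u*.1, m[:2]-u*.065, 'sleeves',ray('t0',*T(210,220),.024),ray('t0',*T(283,220),.024))
E
python3 fit.py
```

```text
[ 0.6444  0.1972 -0.2264  0.9414]
[[-0.8, 0.2], [1.2, 0.2], [0.5, 0.4], [0.2, 0.2], [95.9, 39.0], [-99.5, -39.8], [-1.3, 0.1], [1.0, -0.0], [85.7, 45.5], [-90.6, -44.4]]
mid [0.599 0.208 0.18 ] edge [0.552 0.219 0.246]
mid [0.564 0.216 0.114] edge [0.484 0.234 0.114]
[ 0.62826534 -0.17561327  0.019     ] [ 0.63108605 -0.20775467  0.019     ] 0.03226493627913194 [ 0.46667178 -0.20862186  0.024     ] 0.16388157079285445 5.932369904526251
grip [ 0.56613623 -0.19828642] [ 0.56502379 -0.19840201] sleeves [ 0.5659136  -0.18131237  0.024     ] [ 0.56516526 -0.21309018  0.024     ]
```

```bash
sed -i "s/('s0',.165,.102,s(165,18)),('s0',.165,-.102,s(553,178))/('s0',.165,-.102,s(165,18)),('s0',.165,.102,s(553,178))/; s/('s0',0,.1,s(57,290)),('s0',0,-.1,s(405,470))/('s0',0,-.1,s(57,290)),('s0',0,.1,s(405,470))/" fit.py; python3 fit.py
```

```text
[ 0.6437  0.1991 -0.2334  0.9494]
[[-1.7, 0.1], [0.2, 0.6], [-0.3, -0.0], [-0.7, 0.3], [-1.3, 0.2], [0.3, -0.6], [-1.8, 0.1], [0.4, 0.4], [-2.5, 0.5], [-0.4, 0.8]]
mid [0.599 0.21  0.18 ] edge [0.552 0.221 0.247]
mid [0.563 0.218 0.114] edge [0.483 0.237 0.114]
[ 0.62826534 -0.17561327  0.019     ] [ 0.63108605 -0.20775467  0.019     ] 0.03226493627913194 [ 0.46667178 -0.20862186  0.024     ] 0.16388157079285445 5.932369904526251
grip [ 0.56613623 -0.19828642] [ 0.56502379 -0.19840201] sleeves [ 0.5659136  -0.18131237  0.024     ] [ 0.56516526 -0.21309018  0.024     ]
```

```bash
python3 -m crank '[[0,0,-60,0,0,-2.8,0],[-50,-23,-20,0,0,0,0],[-50,-23,0,0,0,0,0],[-50,-23,0,0,0,0,0],[-50,-23,0,0,0,0,0],[-50,-23,0,0,0,0,0],[-50,-23,0,0,0,0,0],[-50,-23,0,0,0,0,0]]' 40
cat > box.py <<'E'
from h import *
import sys
H=np.array([.6437,.1991]);Y=-.2334
s=st(); M=R.from_quat(np.roll(s['orientation'],-1)).as_matrix()
tip=np.array(s['tcp_pos'])+M[:,2]*.173
d=tip[:2]-H;c,sn=np.cos(Y),np.sin(Y)
print('tip box x,y,z mm',(1000*np.array([c*d[0]+sn*d[1],-sn*d[0]+c*d[1],tip[2]])).round(1),'toolx yaw',np.degrees(np.arctan2(M[1,0],M[0,0])).round(1),'tilt',M[:2,2].round(3))
E
python3 box.py
```

```text
clock: 1.15
tcp_pos: [0.4648, 0.3131, 0.4845]
orientation: [-0.0, 0.117, 0.993, 0.0]
wrist_force: [1.2, 0.2, -0.6]
finger_gap: -0.0
1.15 [0.4648 0.3131 0.4845] [-2.000e-04  1.167e-01  9.932e-01  0.000e+00] F [ 1.2  0.2 -0.6] gap -0.0
tip box x,y,z mm [-200.5   69.5  311.5] toolx yaw 166.6 tilt [-0.  0.]
```

```bash
python3 -m crank '[[-50,-24,0,0,0,0,0],[-50,-23,0,0,0,0,0],[-50,-23,0,0,0,0,0],[0,0,30,0,0,0,0],[0,0,35,0,0,0,0],[0,0,0,0,0,0,0],[0,0,0,0,0,0,0],[0,0,0,0,0,0,0]]'
python3 - <<'E'
import numpy as np
for th in [.95,.85,.7,.55,.4,.3,.2,.1,.05,0,-.02]:
    print(th,round(-150*np.cos(th)+2.5*np.sin(th)+11,1),round(150*np.sin(th)+2.5*np.cos(th)+111.5,1))
E
python3 box.py; python3 - <<'E'
from h import *
snap('scene','s1')
E
```

```text
clock: 2.15
tcp_pos: [0.5935, 0.2119, 0.4218]
orientation: [0.002, 0.116, 0.993, 0.001]
wrist_force: [-0.1, -0.0, 0.4]
finger_gap: 0.0
0.95 -74.2 235.0
0.85 -86.1 225.8
0.7 -102.1 210.0
0.55 -115.6 192.0
0.4 -126.2 172.2
0.3 -131.6 158.2
0.2 -135.5 143.8
0.1 -138.0 129.0
0.05 -138.7 121.5
0 -139.0 114.0
-0.02 -139.0 111.0
2.15 [0.5935 0.2119 0.4218] [1.500e-03 1.165e-01 9.932e-01 6.000e-04] F [-0.1 -0.   0.4] gap 0.0
tip box x,y,z mm [-51.3   1.1 248.8] toolx yaw 166.6 tilt [0.003 0.001]
```

View pics/s1.png

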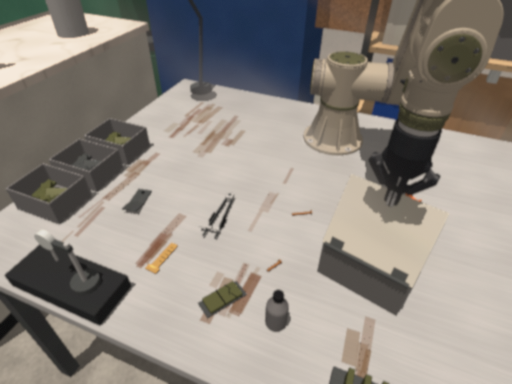

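```bash
python3 -m crank '[[9,0,13,0,0,0,0],[14,0,0,0,0,0,0],[12,0,10,0,0,0,0],[16,0,16,0,0,0,0],[14,0,18,0,0,0,0],[10,0,20,0,0,0,0],[5,0,14,0,0,0,0],[0,0,0,0,0,0,0]]'
python3 box.py; python3 - <<'E'
from h import *
snap('scene','s2')
E
```

```text
clock: 3.2
tcp_pos: [0.5149, 0.2303, 0.3286]
orientation: [-0.0, 0.116, 0.993, -0.0]
wrist_force: [-0.3, 0.3, 0.4]
finger_gap: -0.0002
3.2 [0.5149 0.2303 0.3286] [-4.000e-04  1.164e-01  9.932e-01 -2.000e-04] F [-0.3  0.3  0.4] gap -0.0002
tip box x,y,z mm [-132.7    0.5  155.6] toolx yaw 166.6 tilt [-0.001 -0.   ]
```

View pics/s2.png

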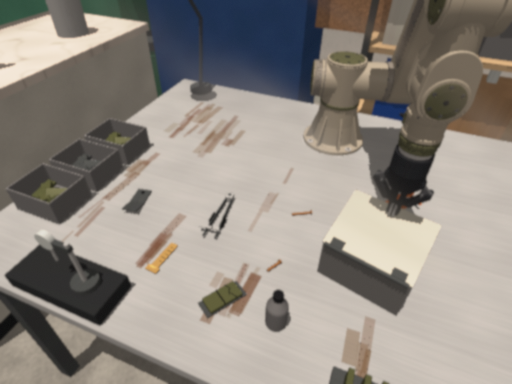

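```bash
python3 - <<'E'
import cv2
s=cv2.imread('pics/s2.png');cv2.imwrite('pics/c5.png',cv2.resize(s[150:310,310:460],None,fx=4,fy=4,interpolation=cv2.INTER_CUBIC))
E
```

```text
(no output)
```

View pics/c5.png

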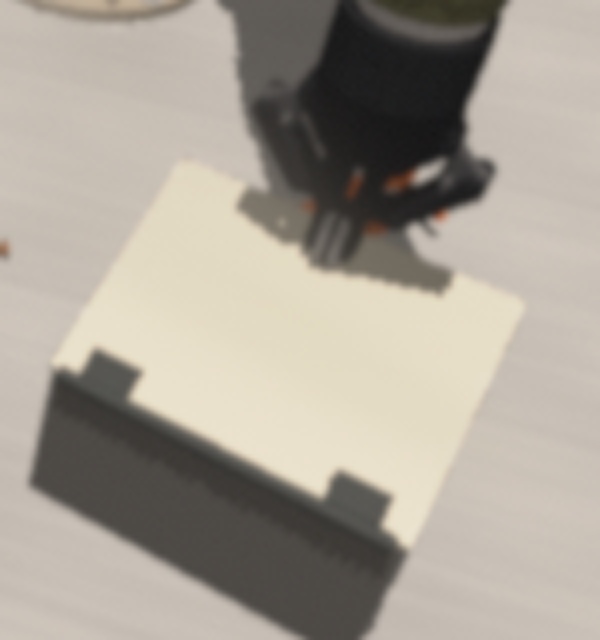

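```bash
python3 -m crank '[[4,0,13,0,0,0,0],[2,0,13,0,0,0,0],[0,0,8,0,0,0,0],[0,0,4,0,0,0,0],[0,0,3,0,0,0,0],[0,0,1,0,0,0,0],[0,0,0,0,0,0,0],[0,0,0,0,0,0,0]]'
python3 box.py
```

```text
clock: 4.25
tcp_pos: [0.5095, 0.2317, 0.2866]
orientation: [-0.0, 0.117, 0.993, 0.0]
wrist_force: [-0.8, 2.2, 4.1]
finger_gap: -0.0
4.25 [0.5095 0.2317 0.2866] [-2.000e-04  1.166e-01  9.932e-01  3.000e-04] F [-0.8  2.2  4.1] gap -0.0
tip box x,y,z mm [-138.1    0.7  113.6] toolx yaw 166.6 tilt [-0.     0.001]
```

Pushing a little farther, to make sure it passes the catch.

```bash
python3 -m crank '[[0,0,1,0,0,0,0],[0,0,1,0,0,0,0],[0,0,1,0,0,0,0],[0,0,0,0,0,0,0],[0,0,0,0,0,0,0],[0,0,0,0,0,0,0],[0,0,0,0,0,0,0],[0,0,0,0,0,0,0]]'
python3 box.py
```

```text
clock: 5.25
tcp_pos: [0.5094, 0.2317, 0.2846]
orientation: [0.0, 0.117, 0.993, 0.0]
wrist_force: [-3.8, 1.4, 9.7]
finger_gap: 0.0001
5.25 [0.5094 0.2317 0.2846] [2.000e-04 1.166e-01 9.932e-01 4.000e-04] F [-3.8  1.4  9.7] gap 0.0001
tip box x,y,z mm [-138.1    0.8  111.6] toolx yaw 166.6 tilt [0.    0.001]
```

```bash
python3 -m crank '[[0,0,1,0,0,0,0],[0,0,1,0,0,0,0],[0,0,1,0,0,0,0],[0,0,0,0,0,0,0],[0,0,0,0,0,0,0],[0,0,0,0,0,0,0],[0,0,0,0,0,0,0],[0,0,0,0,0,0,0]]'
python3 box.py
```

```text
clock: 6.25
tcp_pos: [0.5094, 0.2317, 0.2826]
orientation: [0.001, 0.117, 0.993, 0.0]
wrist_force: [-4.6, 0.7, 16.0]
finger_gap: -0.0003
6.25 [0.5094 0.2317 0.2826] [5.000e-04 1.166e-01 9.932e-01 5.000e-04] F [-4.6  0.7 16. ] gap -0.0003
tip box x,y,z mm [-138.     0.8  109.6] toolx yaw 166.6 tilt [0.001 0.001]
```

```bash
python3 -m crank '[[0,0,1,0,0,0,0],[0,0,1,0,0,0,0],[0,0,0,0,0,0,0],[0,0,0,0,0,0,0],[0,0,0,0,0,0,0],[0,0,0,0,0,0,0],[0,0,0,0,0,0,0],[0,0,0,0,0,0,0]]'
python3 box.py; python3 - <<'E'
from h import *
s=snap('scene','s3')
cv2.imwrite('pics/c6.png',cv2.resize(s[150:310,310:460],None,fx=4,fy=4,interpolation=cv2.INTER_CUBIC))
E
```

```text
clock: 7.25
tcp_pos: [0.5094, 0.2317, 0.2812]
orientation: [0.001, 0.117, 0.993, 0.001]
wrist_force: [-6.7, 1.0, 20.0]
finger_gap: -0.0001
7.25 [0.5094 0.2317 0.2812] [8.000e-04 1.165e-01 9.932e-01 5.000e-04] F [-6.7  1.  20. ] gap -0.0001
tip box x,y,z mm [-138.     0.8  108.2] toolx yaw 166.6 tilt [0.002 0.001]
```

View pics/c6.png

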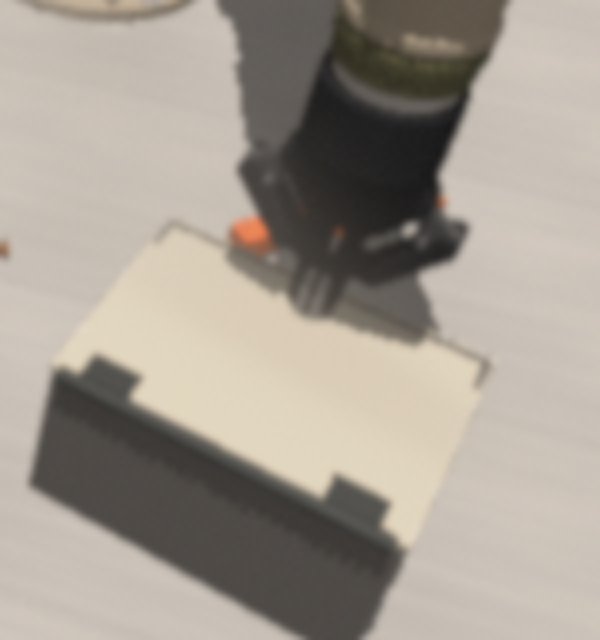

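```bash
python3 - <<'E'
from fit import *
q=[.6437,.1991,-.2334]
for th in [-.02,0,.03,.06,.1]:
    print(th,[(((proj('s3',W(q,fp(th,.165,y)))-(310,150))*4).round(0)).tolist() for y in (-.102,.102)])
E
```

```text
-0.02 [[165.0, 211.0], [495.0, 355.0]]
0 [[166.0, 208.0], [497.0, 351.0]]
0.03 [[168.0, 202.0], [500.0, 345.0]]
0.06 [[169.0, 197.0], [503.0, 340.0]]
0.1 [[171.0, 189.0], [507.0, 333.0]]
```

The free-edge corners at crop (175,222) and (488,360) match an angle of about 0. I'll lift off and check that it stays shut.

```bash
python3 -m crank '[[0,0,-4,0,0,0,0],[0,0,-6,0,0,0,0],[0,0,-30,0,0,0,0],[0,-30,-50,0,0,0,0],[0,-60,-10,0,0,0,0.9],[0,-60,0,0,0,0,0.9],[0,-60,0,0,0,0,0.9],[0,-60,0,0,0,0,0.9]]'
python3 box.py; python3 - <<'E'
from h import *
s=snap('scene','s4')
cv2.imwrite('pics/c7.png',cv2.resize(s[150:310,310:460],None,fx=4,fy=4,interpolation=cv2.INTER_CUBIC))
E
```

```text
clock: 8.3
tcp_pos: [0.446, -0.033, 0.378]
orientation: [-0.001, 0.117, 0.993, -0.0]
wrist_force: [0.9, -0.4, -0.2]
finger_gap: 0.0721
8.3 [ 0.446 -0.033  0.378] [-7.000e-04  1.167e-01  9.932e-01 -5.000e-04] F [ 0.9 -0.4 -0.2] gap 0.0721
tip box x,y,z mm [-138.9 -271.7  205. ] toolx yaw 166.6 tilt [-0.001 -0.001]
```

View pics/c7.png

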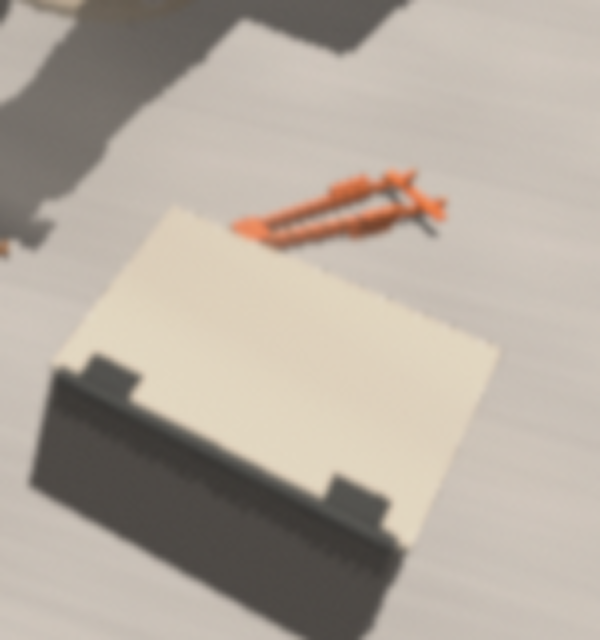

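The corners at crop (172,208) and (498,350) match angle 0, so the flap stays shut. Next I move over the tweezers.

```bash
python3 -m crank '[[0,0,0,0,0,-9.7,0.9],[0,0,0,0,0,-9.6,0.9],[-25,-44,0,0,0,0,0.9],[-25,-44,0,0,0,0,0.9],[-26,-44,0,0,0,0,0.9],[-26,-45,0,0,0,0,0.9],[0,0,50,0,0,0,0.9],[0,0,0,0,0,0,0.9]]'
python3 - <<'E'
from h import *
s=st();w=snap('wrist','w1')
print(proj('w1',(.5657,-.1983,.012)), 'tips',proj('w1',(.5657+.0647,-.1983+.0067,.012)))
cv2.imwrite('pics/w1b.png',cv2.resize(w,None,fx=1.5,fy=1.5,interpolation=cv2.INTER_CUBIC))
E
```

```text
clock: 9.35
tcp_pos: [0.5647, -0.1966, 0.3235]
orientation: [-0.005, -0.051, 0.999, 0.003]
wrist_force: [-0.8, 0.2, 0.1]
finger_gap: 0.0768
9.35 [ 0.5647 -0.1966  0.3235] [-0.0051 -0.0508  0.9987  0.0025] F [-0.8  0.2  0.1] gap 0.0768
[249.42437492 186.70012726] tips [249.69410405 244.26194616]
```

View pics/w1b.png

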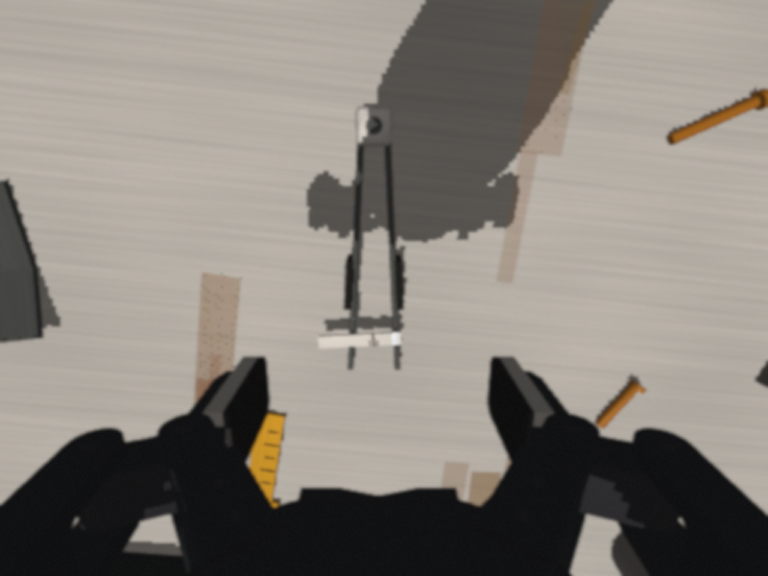

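The view agrees with the fit: sleeves at (349,282) and (400,278) in the 1.5x picture, so the midpoint is at (249.7,186.7) against a predicted (249.4,186.7). The arms lie along image vertical, tips towards the gripper. Descending.

```bash
python3 -m crank '[[-1,-1,25,0,0,0,0.75],[0,0,25,0,0,0,0.75],[0,0,25,0,0,0,0.75],[0,0,20,0,0,0,0.75],[0,0,0,0,0,0,0.75],[0,0,0,0,0,0,0.75],[0,0,0,0,0,0,0.75],[0,0,0,0,0,0,0.75]]'
python3 - <<'E'
from h import *
s=st();w=snap('wrist','w2')
M=R.from_quat(np.roll(s['orientation'],-1)).as_matrix();print(M.round(4))
d=np.array([.5657,-.1983,.012])-s['tcp_pos'];print('tool mm',(M.T@d*1000).round(1))
print(proj('w2',(.5657,-.1983,.024)), 'tips',proj('w2',(.5657+.0647,-.1983+.0067,.019)))
cv2.imwrite('pics/w2b.png',cv2.resize(w,None,fx=1.5,fy=1.5,interpolation=cv2.INTER_CUBIC))
E
```

```text
clock: 10.4
tcp_pos: [0.5681, -0.1977, 0.2347]
orientation: [0.001, -0.051, 0.999, -0.0]
wrist_force: [0.1, -1.1, -0.8]
finger_gap: 0.0639
10.4 [ 0.5681 -0.1977  0.2347] [ 7.000e-04 -5.150e-02  9.987e-01 -4.000e-04] F [ 0.1 -1.1 -0.8] gap 0.0639
[[-9.947e-01 -1.028e-01  1.400e-03]
 [-1.028e-01  9.947e-01 -7.000e-04]
 [-1.300e-03 -8.000e-04 -1.000e+00]]
tool mm [ 2.700e+00 -2.000e-01  2.227e+02]
[253.00039152 215.50555911] tips [252.96564378 292.91530664]
```

View pics/w2b.png

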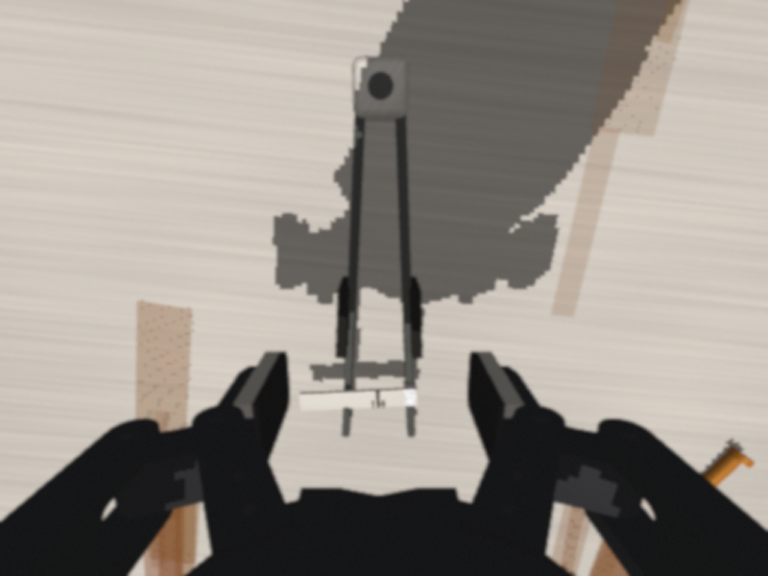

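Sleeve midpoint is at (379,317) and tips at (346,435) and (411,435) in the 1.5x picture, which calls for a shift of 4 mm towards the tail. Then go down.

```bash
python3 -m crank '[[4,0,10,0,0,0,0.75],[0,0,20,0,0,0,0.75],[0,0,15,0,0,0,0.75],[0,0,8,0,0,0,0.75],[0,0,5,0,0,0,0.75],[0,0,0,0,0,0,0.75],[0,0,0,0,0,0,0.75],[0,0,0,0,0,0,0.75]]' 20
python3 - <<'E'
from h import *
s=st();w=snap('wrist','w3')
M=R.from_quat(np.roll(s['orientation'],-1)).as_matrix()
d=np.array([.5657,-.1983,.012])-s['tcp_pos'];print('tool mm',(M.T@d*1000).round(1))
cv2.imwrite('pics/w3b.png',cv2.resize(w,None,fx=1.5,fy=1.5,interpolation=cv2.INTER_CUBIC))
E
```

```text
clock: 11.45
tcp_pos: [0.5641, -0.1981, 0.1762]
orientation: [0.0, -0.051, 0.999, -0.0]
wrist_force: [-0.5, 0.3, 0.1]
finger_gap: 0.0643
11.45 [ 0.5641 -0.1981  0.1762] [ 5.000e-04 -5.150e-02  9.987e-01 -2.000e-04] F [-0.5  0.3  0.1] gap 0.0643
tool mm [ -1.4  -0.2 164.2]
```

View pics/w3b.png

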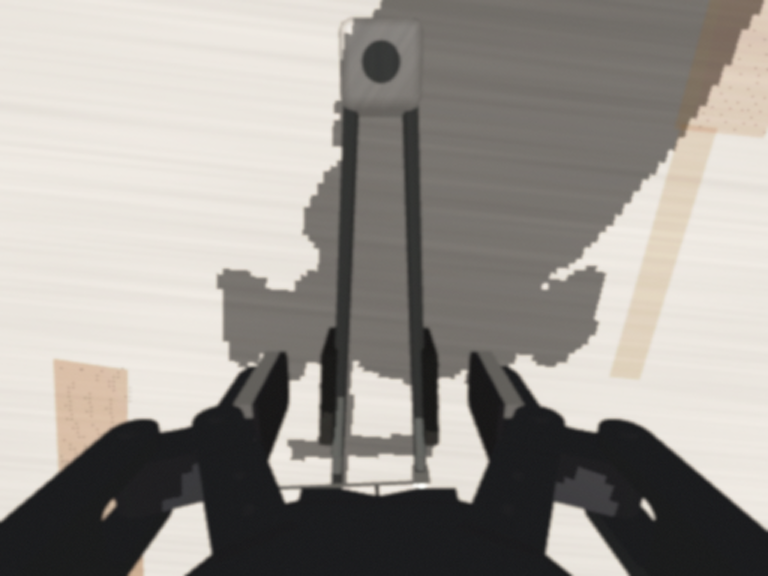

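```bash
python3 -m crank '[[0,0,0,0,0,0,0.5],[0,0,0,0,0,0,0.46],[0,0,0,0,0,0,0.42],[0,0,0,0,0,0,0.38],[0,0,0,0,0,0,0.35],[0,0,0,0,0,0,0.33],[0,0,0,0,0,0,0.33],[0,0,0,0,0,0,0.33]]' 20
python3 - <<'E'
from h import *
s=st();w=snap('wrist','w4')
cv2.imwrite('pics/w4b.png',cv2.resize(w,None,fx=1.5,fy=1.5,interpolation=cv2.INTER_CUBIC))
E
```

```text
clock: 12.5
tcp_pos: [0.5644, -0.1983, 0.1769]
orientation: [0.001, -0.051, 0.999, -0.001]
wrist_force: [-0.7, 0.9, 7.1]
finger_gap: 0.0284
12.5 [ 0.5644 -0.1983  0.1769] [ 1.000e-03 -5.140e-02  9.987e-01 -6.000e-04] F [-0.7  0.9  7.1] gap 0.0284
```

View pics/w4b.png

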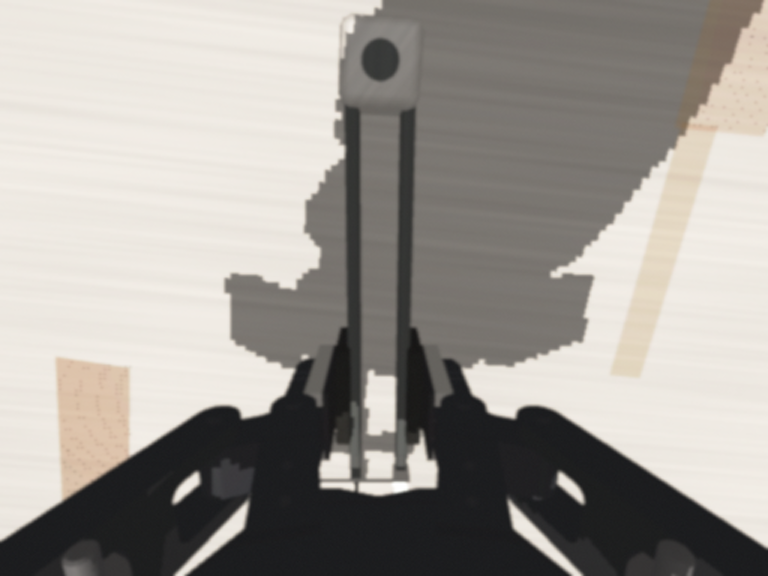

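Both pads sit on the sleeves, rows 350–440 in the picture. Lifting.

```bash
python3 -m crank '[[0,0,-3,0,0,0,0.33],[0,0,-7,0,0,0,0.33],[0,0,-20,0,0,0,0.33],[0,0,-35,0,0,0,0.33],[0,0,-35,0,0,0,0.33],[0,0,-35,0,0,0,0.33],[0,0,-15,0,0,0,0.33],[0,0,0,0,0,0,0.33]]'
python3 - <<'E'
from h import *
s=st();w=snap('wrist','w5');sc=snap('scene','s5')
cv2.imwrite('pics/w5b.png',cv2.resize(w,None,fx=1.5,fy=1.5,interpolation=cv2.INTER_CUBIC))
k=proj('s5',(.60,-.19,.16));print(k);x,y=map(int,k)
cv2.imwrite('pics/c8.png',cv2.resize(sc[y-50:y+50,x-60:x+60],None,fx=6,fy=6,interpolation=cv2.INTER_CUBIC))
E
```

```text
clock: 13.55
tcp_pos: [0.5641, -0.1981, 0.3263]
orientation: [0.001, -0.051, 0.999, -0.0]
wrist_force: [-0.1, 0.6, -1.6]
finger_gap: 0.0283
13.55 [ 0.5641 -0.1981  0.3263] [ 8.000e-04 -5.140e-02  9.987e-01 -4.000e-04] F [-0.1  0.6 -1.6] gap 0.0283
[210.11271441 188.09218419]
```

View pics/w5b.png

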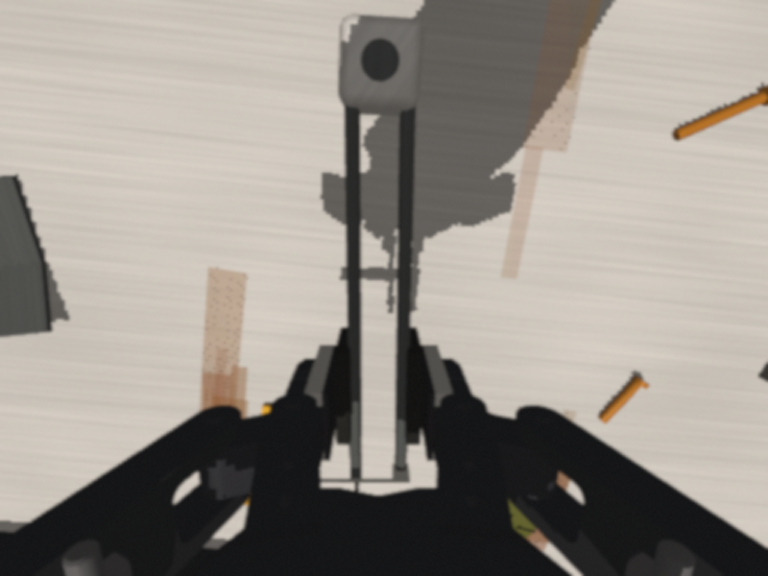

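View pics/c8.png

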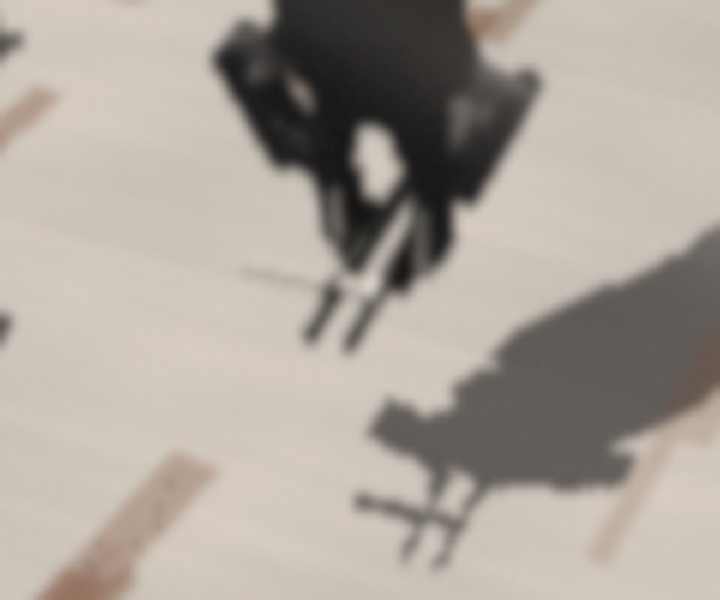

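The tweezers hang level: the tail block stays at (380,60), same as on the bench. Next I carry them over the flap.

```bash
python3 -m crank '[[0,5,-15,0,0,0,0.33],[2,15,-15,0,0,0,0.33],[3,30,-10,0,0,0,0.33],[4,40,-9,0,0,0,0.33],[4,45,0,0,0,0,0.33],[4,45,0,0,0,0,0.33],[3,45,0,0,0,0,0.33],[2,45,0,0,0,0,0.33]]' && python3 -m crank '[[2,45,0,0,0,0,0.33],[0,40,0,0,0,0,0.33],[0,30,0,0,0,0,0.33],[0,20,0,0,0,0,0.33],[0,9,0,0,0,0,0.33],[0,4,0,0,0,0,0.33],[0,0,0,0,0,0,0.33],[0,0,0,0,0,0,0.33]]'
python3 - <<'E'
from h import *
s=st();M=R.from_quat(np.roll(s['orientation'],-1)).as_matrix()
tips=s['tcp_pos']-M[:,0]*.066+M[:,2]*.165;print('tips',tips)
w=snap('wrist','w6');sc=snap('scene','s6');t=snap('top','t6')
cv2.imwrite('pics/w6b.png',cv2.resize(w[200:340,160:340],None,fx=4,fy=4,interpolation=cv2.INTER_CUBIC))
for n,im in (('s6',sc),('t6',t)):
    k=proj(n,tips);print(n,k);x,y=map(int,k)
    cv2.imwrite('pics/'+n+'b.png',cv2.resize(im[y-40:y+40,x-50:x+50],None,fx=7,fy=7,interpolation=cv2.INTER_CUBIC))
E
```

```text
clock: 14.65
tcp_pos: [0.5132, 0.0704, 0.3758]
orientation: [0.001, -0.052, 0.999, 0.0]
wrist_force: [0.8, 0.4, -1.6]
finger_gap: 0.0279
clock: 15.65
tcp_pos: [0.4971, 0.2147, 0.3748]
orientation: [-0.0, -0.051, 0.999, -0.0]
wrist_force: [-0.1, 0.2, -1.8]
finger_gap: 0.0282
15.65 [0.4971 0.2147 0.3748] [-0.     -0.0509  0.9987 -0.    ] F [-0.1  0.2 -1.8] gap 0.0282
tips [0.56277153 0.22137959 0.20975288]
s6 [391.0465986  209.59063024]
t6 [134.52368082 185.15100482]
```

View pics/w6b.png

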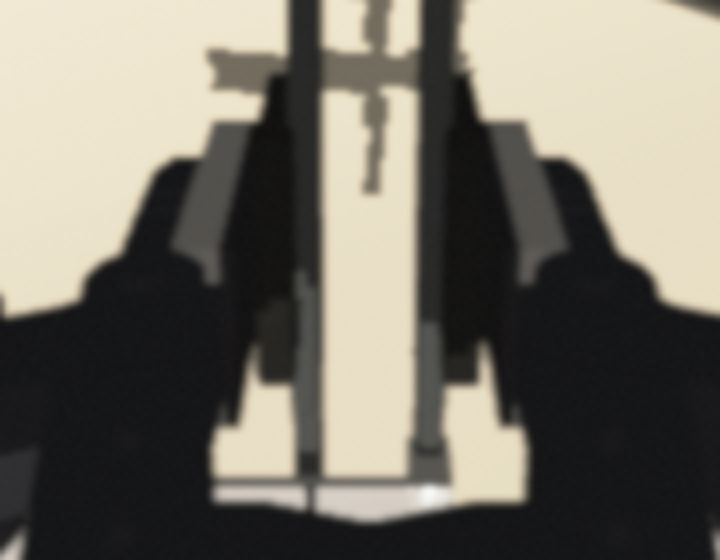

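View pics/s6b.png

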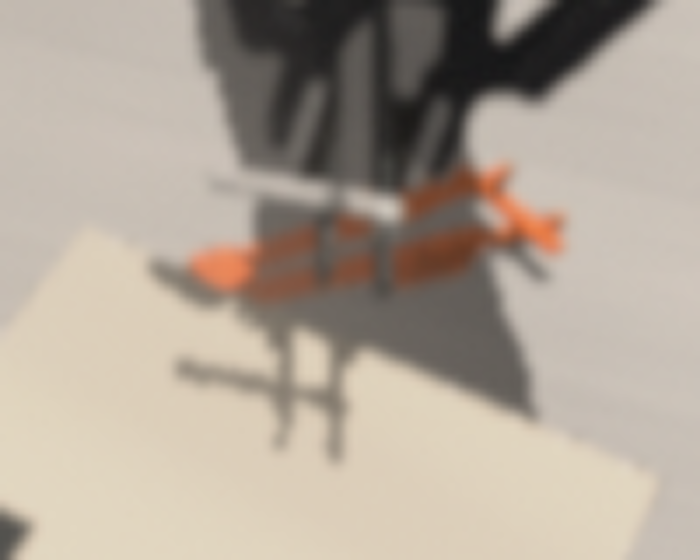

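View pics/t6b.png

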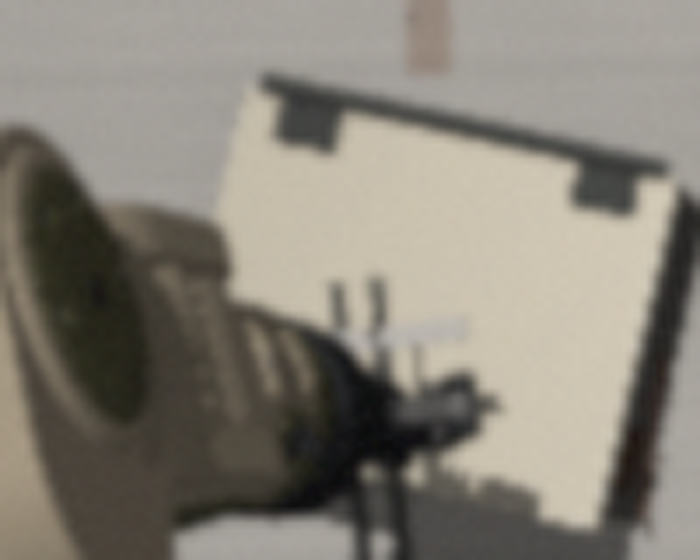

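View pics/s6.png

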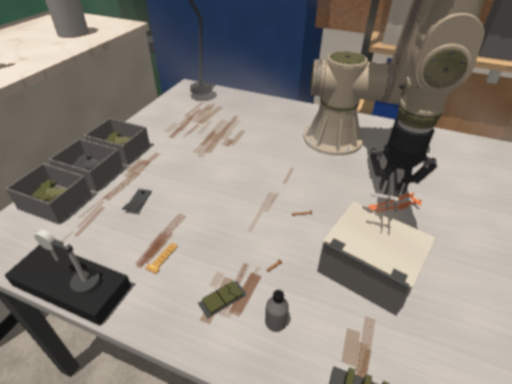

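In the wrist crop the long mark stands at x≈311 and the moving arm's centre at x≈307. That is about 0.6 mm short, and the finger gap of 28.2 mm agrees with it. In the top view the tips are at native (135.3,185.4), against (134.5,185.2) predicted. A very small squeeze will bring it right.

```bash
python3 -m crank '[[0,0,0,0,0,0,0.327],[0,0,0,0,0,0,0.327],[0,0,0,0,0,0,0.327],[0,0,0,0,0,0,0.327],[0,0,0,0,0,0,0.327],[0,0,0,0,0,0,0.327],[0,0,0,0,0,0,0.327],[0,0,0,0,0,0,0.327]]'
python3 - <<'E'
from h import *
g=[]
for i in range(4):
    s=get_state();g.append(s['finger_gap']);w=read_camera('wrist')
print(np.round(g,5));snap('wrist','w7');snap('scene','s7')
for n in 'w6','w7':
    im=cv2.imread('pics/'+n+'.png',0)
    for r in (230,250,300,310,313,323,324): print(n,r,im[r,226:276].tolist())
cv2.imwrite('pics/w7b.png',cv2.resize(cv2.imread('pics/w7.png')[290:330,205:295],None,fx=8,fy=8,interpolation=cv2.INTER_CUBIC))
a=cv2.imread('pics/s7.png')
cv2.imwrite('pics/s7b.png',cv2.resize(a[185:225,365:415],None,fx=14,fy=14,interpolation=cv2.INTER_CUBIC))
E
```

```text
clock: 16.8
tcp_pos: [0.497, 0.2153, 0.3747]
orientation: [0.0, -0.051, 0.999, 0.0]
wrist_force: [-0.2, -1.3, -1.0]
finger_gap: 0.0278
[0.02781 0.02799 0.02799 0.02807]
w6 230 [23, 18, 17, 18, 19, 27, 33, 38, 40, 40, 40, 40, 44, 77, 136, 192, 220, 226, 226, 227, 227, 227, 225, 217, 183, 142, 117, 110, 109, 124, 160, 201, 221, 225, 226, 225, 220, 194, 141, 82, 46, 40, 42, 41, 40, 39, 33, 27, 19, 18]
w6 250 [19, 19, 19, 20, 20, 19, 20, 28, 34, 39, 39, 40, 44, 75, 134, 189, 218, 223, 224, 224, 224, 224, 224, 224, 223, 222, 222, 222, 222, 223, 223, 223, 223, 223, 224, 222, 213, 176, 118, 66, 44, 41, 41, 38, 33, 25, 19, 19, 19, 17]
w6 300 [222, 222, 222, 222, 221, 210, 174, 125, 93, 86, 84, 82, 79, 90, 135, 187, 215, 221, 222, 222, 222, 222, 222, 221, 222, 222, 222, 222, 222, 222, 222, 222, 222, 222, 222, 220, 206, 162, 109, 84, 85, 85, 84, 86, 112, 158, 200, 218, 221, 222]
w6 310 [222, 222, 222, 222, 222, 220, 208, 166, 115, 88, 85, 85, 83, 87, 124, 179, 213, 221, 222, 222, 222, 222, 222, 222, 222, 222, 222, 222, 222, 222, 222, 222, 222, 220, 212, 179, 132, 90, 72, 76, 82, 83, 82, 79, 89
[... 1803 characters left out ...]
5, 56, 56, 64, 113, 175, 212, 221, 222, 222, 222, 222, 222, 222, 222, 222, 222, 222, 222, 222, 221, 222, 222, 220, 209, 169, 116, 81, 67, 61, 58, 58, 60, 66, 84, 126, 179, 212, 221, 221]
w7 323 [202, 202, 204, 206, 207, 207, 207, 205, 194, 159, 109, 94, 137, 179, 201, 205, 207, 207, 206, 206, 206, 206, 206, 207, 206, 206, 206, 206, 206, 205, 206, 206, 205, 205, 205, 205, 205, 207, 206, 206, 206, 206, 206, 206, 206, 208, 211, 216, 219, 220]
w7 324 [179, 183, 190, 196, 201, 204, 204, 204, 194, 161, 110, 92, 136, 179, 200, 207, 209, 208, 209, 208, 209, 209, 208, 209, 208, 208, 208, 208, 208, 208, 207, 207, 207, 207, 208, 208, 208, 208, 209, 208, 208, 208, 208, 208, 206, 206, 208, 212, 214, 209]
```

View pics/w7b.png

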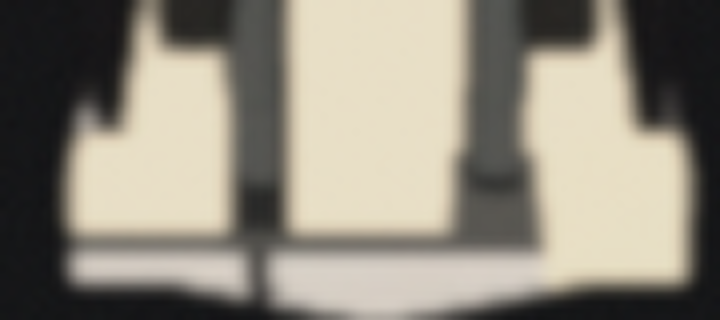

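View pics/s7b.png

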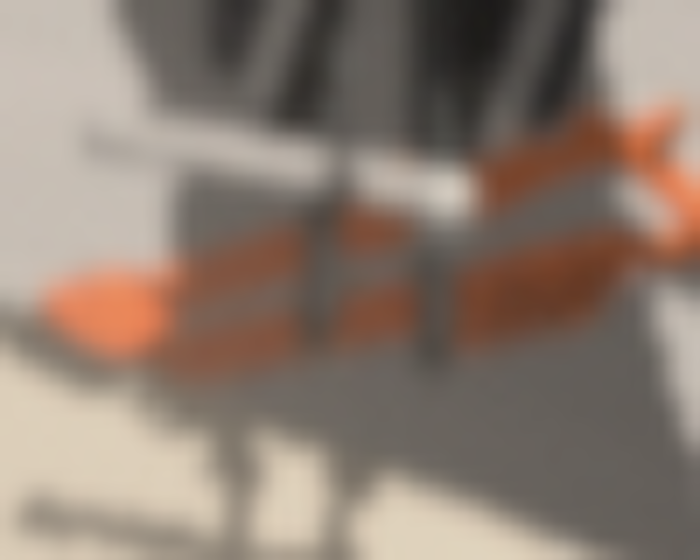

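The mark is now at native column 236.8. The moving arm's centre is also 236.8 after the height correction, and the finger gap is 28.0 mm. In the scene crop the pointer at about (338,175) overlaps the mark. One last check, then I hand in.

```bash
python3 - <<'E'
from h import *
s=st();print(np.abs(s['qvel']).max());print(proj('s7',(.483,.237,.114)))
a=cv2.imread('pics/s7.png');cv2.imwrite('pics/f.png',cv2.resize(a[150:310,310:460],None,fx=3,fy=3))
E
```

```text
17.1 [0.497  0.2153 0.3747] [ 0.000e+00 -5.140e-02  9.987e-01  1.000e-04] F [ 0.2 -0.  -2.4] gap 0.0278
0.0007213338114470659
[390.69470339 218.81405706]
```

View pics/f.png

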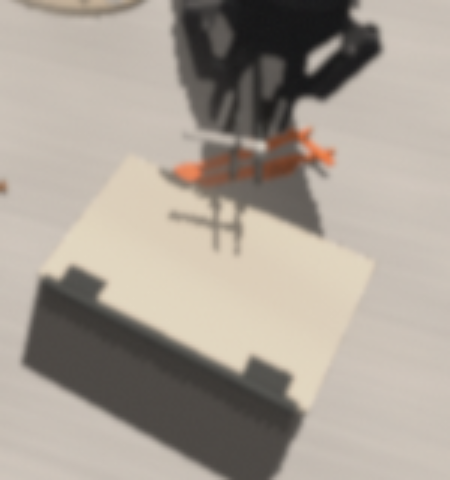

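The flap is still shut (corners at (130,155) and (372,262)), and the tweezers are held still above it.

```bash
python3 -c "
from workcell import *
print(hand_in())"
```

```text
the job is handed in; nothing more can be done
None
```

I pushed the flap shut first, then picked up the dark tweezers by their sleeves and squeezed them to the mark. I handed in at about 17 s with them held level over the flap.

**Flap:** It took about 20 N to close. After I lifted off, its corners matched an angle of 0, and it was still shut in the last picture.

**Gap:** The finger gap read 27.8 to 28.1 mm against the 28 mm target. In the wrist picture the long mark and the moving arm's centre fell on the same column (236.8 after correcting for height). The pointer itself was hidden from the wrist camera. The scene camera showed it at the mark, but only to about 2 mm per pixel.

**Position:** The tips are at about (0.563, 0.221) m, worked out from the hand pose and matched in the top view. The flap middle is at about (0.563, 0.218) m. The tweezers are about 80 mm above the flap, with no measurable tilt and the joints at rest.

**Other things:** I touched nothing else on the bench, and the pictures showed no sign of anything having shifted. No check failed.

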